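# Aim the parts feeder's spout at the green bin and lock it

## Task

With a fingertip, push the yellow spout of the parts feeder round until its mouth is over the middle of the green bin; then push the red-knobbed clamp lever round to its stop to lock the spout there. Push gently, do not pinch or pick up anything, and leave the bins and the other things on the table where they stand.

Things in the scene. Friction and masses are not known exactly. Their poses are not given: they have to be found in the camera images.
- feeder: Parts feeder fixed to the table: aluminium base plate with a blue column and a slimmer blue post. Origin: on the table, on the spout's vertical swivel axis (the column's centre); z up; x is where the spout points at joint value 0, y to the left of that. The plate spans x -75..30, y -120..60 mm, 8 thick. The yellow hopper on the column, radius 41, tops out 148 mm above the table.
- spout (a joint): Swivel angle of the yellow spout about the feeder's vertical axis, rad, -1.05..1.05, counter-clockwise from above positive; 0 is along the feeder's x. Starts at -0.4 to -0.28, between two bins. Stays where it is left; about 1 N pushed 110 mm from the axis moves it, whatever the clamp lever's position.
- spout_mouth (a point): Middle of the spout's mouth, on its centre line, 150 mm from the swivel axis, 85 mm above the table. The spout is an open trough 46 mm wide, running from 21 to 160 mm from the axis, sloping down a little, with side walls 3 mm thick; 110 mm from the axis they reach from 89 to 119 mm above the table, at its end from 84 to 114.
- clamp_lever (a joint): Turn of the clamp lever about its vertical pivot, rad: 0 is fully open, 1.4 is locked against the stop; grows counter-clockwise seen from above. Starts at 0 to 0.25, stays where it is left. At value q the arm points in the feeder's xy plane at the angle q - 2.443 from the feeder's x. About 2.5 N at the knob moves it.
- lever_knob (a point): Centre of the red ball knob (24 mm across) at the end of the clamp lever, 65 mm from the lever's pivot, 100 mm above the table; the arm is a 9 mm steel rod at the same height.
- lever_pivot (a point): Point on the clamp lever's vertical pivot axis, 100 mm above the table, at x -30, y -80 mm in the feeder's frame, on the slim post (22 mm across, top at 88 mm; the lever's hub above it is 28 mm across and reaches 115 mm).
- green_bin: Loose green open parts bin, 104x75x50 mm, light. Origin: centre of its underside. It stands in one of three places about 150 mm from the swivel axis, at about -0.7, 0 or +0.7 rad from the feeder's x.
- red_bin_1: Loose red parts bin, 84x60x45 mm, in another of the three places. Origin: centre of its underside.
- red_bin_2: Loose red parts bin, 84x60x42 mm, in the last of the three places. Origin: centre of its underside.
- screw_jar: Loose clear jar with a black lid, 59 mm across, 85 mm tall, behind the feeder (its -x side). Origin: centre of its underside.
- tape_measure: Loose yellow tape measure, 62x78x33 mm, beyond the bins. Origin: centre of its underside.
- sanding_block: Loose wooden sanding block, 51x91x31 mm, beyond the bins. Origin: centre of its underside.
Things that resemble listed ones, but are neither listed nor needed, are in the scene too. Several things look just like the green_bin: the one meant starts farthest to the robot's left.

How it is judged:
On the way, in this order (a step that is already met when the one before it is completed fails the run):
1. the spout's mouth is over the middle of the green bin and at rest, with the clamp lever still open (horizontal distance between spout_mouth and green_bin below 0.02 m and value of joint clamp_lever below 0.6 rad and velocity of joint spout between -0.05 and 0.05 rad/s), for 0.3 s.
2. the clamp lever is pushed to its stop (value of joint clamp_lever above 1.25 rad), for 0.2 s.
At the end, for the whole second after the job is handed in: The spout's mouth rests within 20 mm (horizontally) of the centre of the green bin, the clamp lever is within 0.15 rad of its locked stop, and the bins and the other loose things stand within 20 mm of where they started (horizontal distance between spout_mouth and green_bin below 0.02 m and value of joint clamp_lever above 1.25 rad and velocity of joint spout between -0.05 and 0.05 rad/s and distance of each of green_bin, red_bin_1, red_bin_2, screw_jar, tape_measure, sanding_block from where it was at the start of the episode below 0.02 m); the robot touches nothing.
It fails at once if a bin is moved more than 20 mm, tipped or lifted (distance of any of green_bin, red_bin_1, red_bin_2 from where it was at the start of the episode above 0.02 m).
It fails at once if the jar, the tape measure or the sanding block is moved more than 20 mm, tipped or lifted (distance of any of screw_jar, tape_measure, sanding_block from where it was at the start of the episode above 0.02 m).
It fails at once if the fingers press on or pinch the feeder, its spout or its lever with more than 35 N (contact force between the fingers and feeder above 35 N).
It also fails if it takes over 51 s, if anything falls off the work surface, if the arm or the gripper's body presses on something with over 40 N, if the wrist force passes 120 N, or if a joint passes its speed limit or range.

## Robot

A 6-joint arm with a two-finger parallel gripper is mounted at the origin on the work surface; the furniture and walls round the work are solid. World frame = base frame: x ahead of the robot, y to its left, z up, the work surface at z = 0. Lengths are in m, angles in rad, forces in N, time in s.
With the tool pointing down it reaches from about 0.275 to 0.875 m from the base axis. Payload 12.5 kg.
Tool frame: the origin (TCP) lies at the very end of the fingers, on their centre line; the grasp point (between the pads) lies 19 mm behind it; z points along the fingers, y is the line along which they close (so a half turn about z gives the same grasp; the last joint's range is limited). The gripper opens to 85 mm and grips with 20 to 120 N. Pads are 22 mm wide; open, the fingers measure 114 mm over their backs; the gripper's body (76 mm by 85 mm) begins 54 mm behind the grasp point. The pads swing forward as they close: fully open they stand 13 mm farther back than shut.
Start: joints at [1.247, 0.351, 1.652, -0, 1.139, -0.085], TCP at [0.13, 0.534, 0.231] pointing down, gripper open.
Joint ranges: [-2.75, 2.75], [-0.79, 2.1], [0.01, 2.65], [-1.57, 4.71], [0.07, 3.14], [-2.87, 2.87]. Speed limits (rad/s): [2.22, 2.22, 2.79, 3.14, 3.14, 3.14].

## Interface

Orientations are given as a 3x3 rotation matrix whose columns are the frame's x, y, z axes.
In Python, from bench import manip gives the robot as it stands. Calls block until the motion is done:
- manip.move_ptp(position, orientation): joint-space move of the TCP to a pose.
- manip.move_l(position, attitude=None, max_speed=0.15): straight line of the TCP; attitude=None keeps the orientation; max_speed is the mean speed in m/s.
- manip.move_j(angles): joint-space move.
- manip.set_gripper(opening, effort=None): opening from 0.0 (shut) to 1.0 (fully open); effort is the grip in N (None keeps the last); returns when the fingers have stopped.
- manip.dwell(seconds).
- manip.inverse_kinematics(position, orientation): joint angles nearest the present ones, or None.
- manip.grab_frame(name): name is "scene" or "side" or "wrist"; returns (picture, depth): 420x560x3 uint8, red, green, blue; 420x560 float32, m along the optical axis (not along the pixel's ray), 0 where there is no reading.
- manip.get_calibration(name): a dict with "camera_matrix" (3x3 intrinsics, pixels), "k1" (the pictures are not rectified: a ray, as slopes to the right and down, at radius r is drawn at 1 + k1 r^2 times it, then the intrinsics apply), "R" (3x3) and "t" (3): a world point X has camera coordinates R X + t. Camera axes: x right, y down, z forward; pixel columns grow to the right and rows downward; lengths in m; the calibration is good to about 2 mm. A picture is of the moment at which its call begins: read the wrist's pose just before it. get_calibration takes no time and is no camera call; for the wrist camera it gives the pose at the moment of the call.
A pose or a line that the arm cannot do raises manip.Unreachable and nothing moves.
- manip.sign_off(): hands the job in; it is judged then, once.
Trained networks look in the newest picture that a camera, given by its name, has taken for a name from the list of things; names that differ only in an ending like _2 or _b are one class to them, and where a whole thing is asked for, a point or a joint stands for the part that bears it (a point fixed in the world has none). Each returns a list of dicts, best first, with "confidence" (0 to 1); they miss things now and then, are a little off and sometimes report something else, mostly with a low value. They report only what shows in the picture. A call takes as long as a camera call. They do not tell look-alikes from the thing itself.
- manip.look_for(camera, name): "at" ([x, y, z] in m, in world coordinates, good to about 4 mm: the middle of the surface that is visible of it).
Readings, each from a call of its own:
- manip.current_time(): time.
- manip.current_qpos(): joint angles.
- manip.current_joint_vel(): joint speeds.
- manip.current_joint_torque(): joint torques, N m.
- manip.current_ee_pos(): TCP position.
- manip.current_tcp_rot(): TCP orientation.
- manip.current_force(): force on the tool from outside, world axes, zero at the start.
- manip.current_ft_torque(): the same for the moment, N m.
- manip.current_grip_width(): opening from 0.0 (shut) to 1.0 (fully open).
- manip.current_grip_force(): force on a finger pad.
Only numpy, scipy, OpenCV 4.12 (cv2) and the standard library are available. Lean on these libraries where they do the work, as an engineer would, in place of code of your own. Each camera call takes 0.05 s, during which the arm holds its last target. There are 200 camera calls.

## Working session

There is one attempt and no reset: what is moved stays moved. The work goes in short steps, each a Python script; the robot and the scene stay as the last script left them, time stands still between calls to the robot, and variables do not carry over. Pictures are saved under pics/ and viewed, at most 10 in all, crops included, and the job is handed in when it is done.

```bash
mkdir -p pics; ls; python3 - <<'E'
from bench import manip
import cv2,numpy as np
for c in("scene","side"):
    p,d=manip.grab_frame(c); cv2.imwrite(f"pics/{c}0.png",p[:,:,::-1]); np.savez(f"{c}0.npz",p=p,d=d)
    for n in("feeder","spout","spout_mouth","lever_knob","lever_pivot","green_bin","red_bin_1","screw_jar","tape_measure","sanding_block"):
        print(c,n,[(np.round(r["at"],3).tolist(),round(r["confidence"],2)) for r in manip.look_for(c,n)])
print(manip.current_time()); 
for c in("scene","side"): print(manip.get_calibration(c))
E
```

```text
pics
scene feeder [([0.534, -0.164, 0.058], 0.91)]
scene spout [([0.526, -0.125, 0.12], 0.63)]
scene spout_mouth [([0.529, -0.126, 0.121], 0.92)]
scene lever_knob [([0.605, -0.188, 0.103], 0.75)]
scene lever_pivot [([0.534, -0.16, 0.064], 0.9), ([0.41, 0.112, 0.032], 0.24)]
scene green_bin [([0.42, -0.02, 0.024], 0.83), ([0.469, -0.521, 0.016], 0.71)]
scene red_bin_1 [([0.515, 0.005, 0.02], 0.9)]
scene screw_jar []
scene tape_measure [([0.406, 0.114, 0.03], 0.95)]
scene sanding_block [([0.573, 0.132, 0.03], 0.89)]
side feeder [([0.538, -0.121, 0.097], 0.58)]
side spout [([0.541, -0.098, 0.109], 0.94)]
side spout_mouth [([0.54, -0.102, 0.108], 0.88)]
side lever_knob [([0.61, -0.178, 0.105], 0.57), ([0.517, -0.01, 0.019], 0.3)]
side lever_pivot [([0.537, -0.12, 0.096], 0.63)]
side green_bin [([0.462, -0.522, 0.027], 0.83), ([0.42, -0.035, 0.018], 0.7)]
side red_bin_1 [([0.511, -0.006, 0.017], 0.93), ([0.618, -0.041, 0.011], 0.61)]
side screw_jar [([0.46, -0.254, 0.065], 0.64)]
side tape_measure [([0.42, 0.14, 0.036], 0.57)]
side sanding_block [([0.579, 0.163, 0.029], 0.94), ([0.422, 0.14, 0.035], 0.51)]
1.1
{'camera_matrix': array([[440.09896653,   0.        , 274.69699615],
       [  0.        , 440.09896653, 207.46675894],
       [  0.        ,   0.        ,   1.        ]]), 'k1': -0.04793241320429527, 'R': array([[ 0.78795631, -0.61562978,  0.01117288],
       [-0.37187806, -0.49027948, -0.78824663],
       [ 0.49074593,  0.61694895, -0.61525801]]), 't': array([-0.50519532,  0.18395866,  0.997878  ])}
{'camera_matrix': array([[502.05097789,   0.        , 278.71502192],
       [  0.        , 502.05097789, 212.92881044],
       [  0.        ,   0.        ,   1.        ]]), 'k1': -0.11210806410287426, 'R': array([[-0.99973298, -0.02305656,  0.00153804],
       [-0.01564322,  0.62629716, -0.77942746],
       [ 0.01700765, -0.77924339, -0.6264906 ]]), 't': array([0.51941436, 0.18156266, 1.19558485])}
```

View pics/scene0.png

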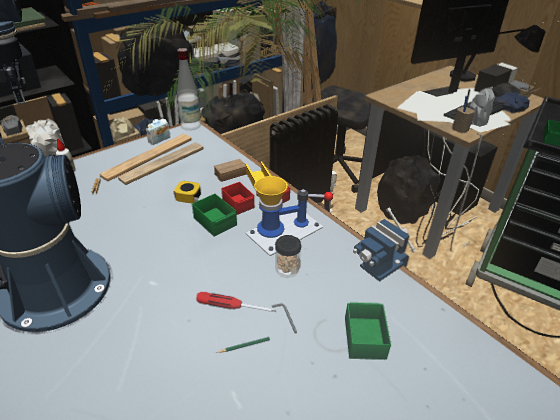

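View pics/side0.png

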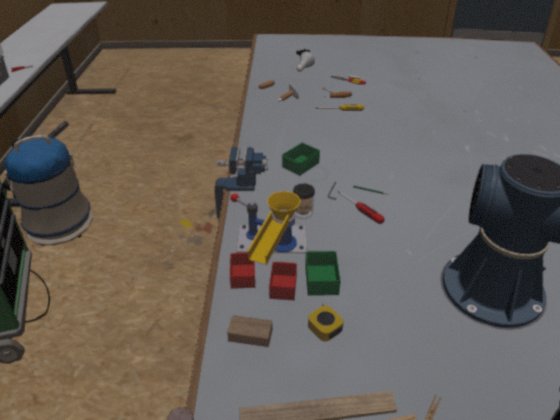

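The scene picture shows the wanted green bin at (214,214), beside the feeder. The look-alike is at (368,330). The red knob is at (328,196), and a vise at (380,250). In the side view the spout points at (262,250), between the two red bins. Next I'll fit the geometry from depth.

```bash
cat > geo.py <<'E'
from bench import manip
import numpy as np, cv2
from scipy.optimize import least_squares
def cloud(c,d):
    k=manip.get_calibration(c) if isinstance(c,str) else c
    v,u=np.nonzero(d>0); z=d[v,u]
    s=cv2.undistortPoints(np.c_[u,v].astype(float)[:,None],k["camera_matrix"],np.array([k["k1"],0,0,0.]))[:,0]
    X=(np.c_[s*z[:,None],z]-k["t"])@k["R"]
    out=np.full(d.shape+(3,),np.nan); out[v,u]=X; return out
def masks(p):
    h=cv2.cvtColor(p,cv2.COLOR_RGB2HSV).astype(int); H,S,V=h[...,0],h[...,1],h[...,2]
    return dict(yellow=(H>18)&(H<33)&(S>150)&(V>90),green=(H>45)&(H<80)&(S>120),red=((H<6)|(H>174))&(S>150)&(V>70),blue=(H>100)&(H<125)&(S>110))
def near(X,lo,hi): return np.all((X>lo)&(X<hi),axis=-1)
def circ(P,r=None):
    f=(lambda a:np.hypot(*(P-a[:2]).T)-(r or a[2]))
    return least_squares(f,[*P.mean(0),r or .04],loss="soft_l1",f_scale=.002).x
E
python3 - <<'E'
from geo import *
for c in("scene","side"):
    f=np.load(c+"0.npz"); X=cloud(c,f["d"]); m=masks(f["p"]); np.set_printoptions(precision=4,suppress=True)
    ws=near(X,[.3,-.45,-.02],[.75,.1,.2])
    Y=X[m["yellow"]&ws]; print(c,"yellow zmax",np.percentile(Y[:,2],99))
    T=Y[Y[:,2]>.143]; print(" hopper",len(T),circ(T[:,:2]),circ(T[:,:2],.041))
    S=Y[(Y[:,2]<.122)&(Y[:,2]>.08)]; print(" spout",len(S),S.min(0),S.max(0))
    B=X[m["blue"]&ws]; B=B[(B[:,2]>.03)&(B[:,2]<.115)]
    L=B[B[:,0]>.56]; print(" post",len(L),circ(L[:,:2],.011) if len(L)>5 else 0, L[L[:,2]>.09].mean(0))
    K=X[m["red"]&ws]; K=K[K[:,2]>.085]; print(" knob",len(K),K.mean(0),K.min(0),K.max(0))
    for n,lo,hi in(("green",[.34,-.12,.0],[.5,.05,.06]),("red",[.4,-.12,0],[.72,.08,.06])):
        Q=X[m[n]&near(X,lo,hi)]; Q=Q[Q[:,2]>.036]
        im=np.zeros((800,800),np.uint8); ij=np.round(Q[:,:2]*1000).astype(int)+[0,300]; im[ij[:,0],ij[:,1]]=1
        im=cv2.dilate(im,np.ones((7,7))); nn,lab=cv2.connectedComponents(im)
        l=lab[ij[:,0],ij[:,1]]
        for i in range(1,nn):
            if (l==i).sum()>25:
                r=cv2.minAreaRect((Q[l==i,:2]*1000).astype(np.float32)); print(" ",n,(l==i).sum(),np.round(r[0],1),np.round(r[1],1),round(r[2],1))
    V=X[near(X,[.5,-.55,.05],[.8,-.25,.2])]; print(" vise",len(V),V.min(0) if len(V) else 0,V.max(0) if len(V) else 0)
    # plate top: non-blue/yellow pts z 4..12mm
    P=X[near(X,[.38,-.3,.005],[.7,-.06,.011])&~m["green"]&~m["red"]]; print(" plate",len(P),np.percentile(P,2,0),np.percentile(P,98,0),cv2.minAreaRect((P[:,:2]*1000).astype(np.float32)))
p,=[np.load("side0.npz")["p"]]; cv2.imwrite("pics/sidecrop.png",cv2.resize(p[150:350,190:370],None,fx=3,fy=3,interpolation=2)[...,::-1])
E
```

```text
scene yellow zmax 0.1497959839800286
 hopper 175 [ 0.5138 -0.1432  0.0383] [ 0.513 -0.144  0.041]
 spout 344 [ 0.4862 -0.1719  0.086 ] [0.5912 0.0131 0.1219]
 post 182 [ 0.5777 -0.1802  0.011 ] [ 0.6234 -0.3974  0.1074]
 knob 57 [ 0.6393 -0.2198  0.1069] [ 0.6308 -0.2268  0.098 ] [ 0.6537 -0.2087  0.116 ]
  green 398 [418.  -21.1] [ 77.8 109.5] 2.8
  red 204 [511.   4.] [90.1 61.1] 85.8
 vise 1827 [ 0.5006 -0.541   0.05  ] [ 0.7152 -0.354   0.1246]
 plate 968 [ 0.4307 -0.2706  0.0054] [ 0.6284 -0.0694  0.0108] ((510.69183349609375, -176.39744567871094), (244.5250701904297, 240.91534423828125), 3.1414804458618164)
side yellow zmax 0.14828435112596353
 hopper 117 [ 0.5122 -0.1413  0.0376] [ 0.5137 -0.1401  0.041 ]
 spout 869 [ 0.479  -0.2562  0.0829] [0.5892 0.0177 0.1219]
 post 31 [ 0.575  -0.1719  0.011 ] [ 0.5897 -0.4136  0.1038]
 knob 29 [ 0.6407 -0.2091  0.1063] [ 0.6337 -0.2185  0.0986] [ 0.6489 -0.2033  0.1126]
  green 84 [418.9  28.4] [19.1 70.9] 77.6
  red 34 [506.5 -31.7] [ 6.7 51. ] 83.0
  red 72 [507.1  43. ] [56.1 20.3] 18.3
  red 55 [605.5  10.5] [51.8  7. ] 3.7
 vise 951 [ 0.562  -0.4495  0.0503] [ 0.7115 -0.3501  0.1214]
 plate 650 [ 0.3953 -0.2583  0.0053] [ 0.6319 -0.0665  0.0108] ((528.7264404296875, -177.89785766601562), (289.85089111328125, 226.5969696044922), 0.20332647860050201)
```

View pics/sidecrop.png

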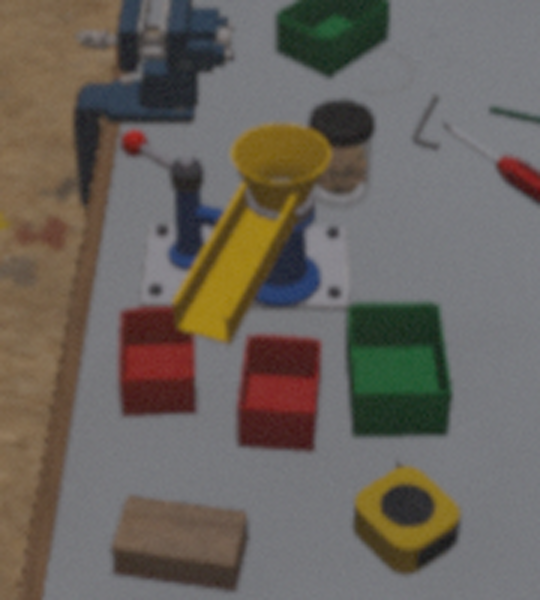

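The crop shows the spout mouth at about (205,325), between the two red bins, with the knob at (133,142). The swivel axis is near (0.513,-0.142), the green bin at (0.418,-0.021) and the knob at (0.640,-0.216). The approach is clear, so I'll plan and push.

```bash
cat >> geo.py <<'E'
AX=np.array([.513,-.1425]); BIN=np.array([.418,-.0215])
def u(a): return np.array([np.cos(a),np.sin(a)])
def rot(a,s=1):  # tool down, tool x along +-tangent of angle a
    x=s*np.array([-np.sin(a),np.cos(a),0]); z=np.array([0,0,-1.]); return np.c_[x,np.cross(z,x),z]
def fpos(c,r,a,off,z): t=np.array([-np.sin(a),np.cos(a)]); return np.r_[c+r*u(a)-off*t,z]
def spout_angle(c,p,d):
    X=cloud(c,d); Y=X[masks(p)["yellow"]&near(X,[.3,-.3,.08],[.75,.1,.123])]; Y=Y[np.hypot(*(Y[:,:2]-AX).T)>.06]
    def cost(a):
        n=np.array([-np.sin(a),np.cos(a)]); l=(Y[:,:2]-AX)@n; return (np.percentile(l,2)+np.percentile(l,98))/2,l
    g=np.linspace(np.radians(50),np.radians(150),401)
    w=[np.ptp(np.percentile(cost(a)[1],[2,98])) for a in g]; a=g[int(np.argmin(w))]
    a2=np.arctan2(*(np.median(Y[:,:2],0)-AX)[::-1])
    return len(Y),np.degrees(a),min(w),cost(a)[0],np.degrees(a2)
E
python3 - <<'E'
from geo import *
for c in("scene","side"):
    f=np.load(c+"0.npz"); print(c,spout_angle(c,f["p"],f["d"]))
aT=np.arctan2(*(BIN-AX)[::-1]); print("target",np.degrees(aT))
PV=AX+[.08,-.03]
for s in(1,-1):
    for a in np.radians([70,100,128]): print("spout",s,manip.inverse_kinematics(fpos(AX,.12,a,.034,.095),rot(a,s)))
    for a in np.radians([-43,0,30]): print("lever",s,manip.inverse_kinematics(fpos(PV,.065,a,.023,.088),rot(a,s)))
E
```

```text
scene (190, np.float64(69.00000000000001), np.float64(0.045514376004892915), np.float64(0.0003891007664358192), np.float64(65.97031469928305))
side (624, np.float64(69.25), np.float64(0.044694639775668316), np.float64(0.0012348929301529282), np.float64(67.97534430812414))
target 128.13630808537297
spout 1 [-1.49712320e-01  5.84824619e-01  1.66021420e+00 -4.44089210e-16
  8.96553833e-01 -1.37144280e+00]
spout 1 [-1.23550388e-01  4.93795601e-01  1.82592838e+00 -4.44089210e-16
  8.21868672e-01 -1.86887964e+00]
spout 1 [-1.57701698e-01  4.07773061e-01  1.97666229e+00 -4.44089210e-16
  7.57157306e-01 -2.39172314e+00]
lever 1 [-4.27592854e-01  7.18114712e-01  1.42917138e+00 -4.44089210e-16
  9.94306564e-01  3.22898725e-01]
lever 1 [-3.56599425e-01  7.49748590e-01  1.36794097e+00 -4.44089210e-16
  1.02390309e+00 -3.56599425e-01]
lever 1 [-3.05894346e-01  7.38907607e-01  1.38896578e+00 -4.44089210e-16
  1.01371926e+00 -8.29493121e-01]
spout -1 [-1.49712320e-01  5.84824619e-01  1.66021420e+00 -4.44089210e-16
  8.96553833e-01  1.77014986e+00]
spout -1 [-1.23550388e-01  4.93795601e-01  1.82592838e+00 -4.44089210e-16
  8.21868672e-01  1.27271301e+00]
spout -1 [-1.57701698e-01  4.07773061e-01  1.97666229e+00 -4.44089210e-16
  7.57157306e-01  7.49869514e-01]
lever -1 [-4.27592854e-01  7.18114712e-01  1.42917138e+00 -4.44089210e-16
  9.94306564e-01 -2.81869393e+00]
lever -1 [-3.56599425e-01  7.49748590e-01  1.36794097e+00 -4.44089210e-16
  1.02390309e+00  2.78499323e+00]
lever -1 [-3.05894346e-01  7.38907607e-01  1.38896578e+00 -4.44089210e-16
  1.01371926e+00  2.31209953e+00]
```

```bash
python3 - <<'E'
from geo import *
np.set_printoptions(precision=3,suppress=True)
manip.set_gripper(0.0,20)
a=np.radians(69)
manip.move_ptp(fpos(AX,.12,a,.06,.25),rot(a)); manip.move_l(fpos(AX,.12,a,.06,.096),max_speed=.12)
f0=manip.current_force(); print("t",manip.current_time(),f0)
for d in [69]+list(np.arange(74,127,6))+[127]:
    a=np.radians(d); manip.move_l(fpos(AX,.12,a,.034,.096),rot(a),max_speed=.06)
    f=manip.current_force()-f0; print(round(d),f)
    if np.linalg.norm(f)>15: print("STOP");break
manip.dwell(.2)
manip.move_l(fpos(AX,.12,a,.06,.096),max_speed=.1); 
p=manip.current_ee_pos(); manip.move_l([*p[:2],.22],max_speed=.2)
print(manip.current_time())
for c in("scene","side"):
    p,d=manip.grab_frame(c); np.savez(c+"1.npz",p=p,d=d); print(c,spout_angle(c,p,d))
cv2.imwrite("pics/side1.png",np.hstack([cv2.resize(x[150:350,190:370],None,fx=2,fy=2)[...,::-1] for x in[p]]))
E
```

```text
t 5.9833 [0.589 0.094 0.309]
69 [-0.369  0.082  0.043]
74 [-0.309 -0.706 -0.314]
80 [-0.239 -0.265  0.268]
86 [-1.315  0.093 -0.085]
92 [-0.215 -0.318  0.189]
98 [-0.341 -0.025  0.607]
104 [-1.042 -0.947  0.098]
110 [-1.06  -1.187 -0.112]
116 [ 0.534 -0.999 -0.034]
122 [ 0.24  -0.403 -0.375]
127 [-0.47   0.051  0.358]
11.5417
scene (732, np.float64(128.00000000000003), np.float64(0.04864932633076388), np.float64(-0.00044008407691476827), np.float64(128.0685266386953))
side (556, np.float64(127.50000000000001), np.float64(0.04606156917077728), np.float64(-6.556405306532703e-07), np.float64(130.57533535295255))
```

View pics/side1.png

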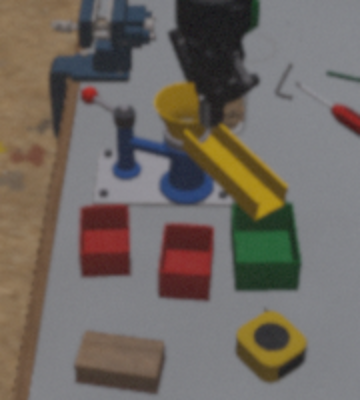

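The spout now sits at about 127.8°, against a target of 128.1°. In the picture its mouth, at (265,215), is over the green bin. Next is the lever.

```bash
python3 - <<'E'
from geo import *
np.set_printoptions(precision=3,suppress=True)
PV=AX+[.08,-.03]; a=np.radians(-43)
manip.move_ptp(fpos(PV,.065,a,.05,.2),rot(a)); manip.move_l(fpos(PV,.065,a,.05,.089),max_speed=.12)
f0=manip.current_force(); print("t",manip.current_time(),f0)
for d in [-43]+list(range(-38,14,6))+list(np.arange(14,37,1.5)):
    a=np.radians(d); manip.move_l(fpos(PV,.065,a,.023,.089),rot(a),max_speed=.05)
    manip.dwell(.03); f=manip.current_force()-f0; print(d,f)
    if np.linalg.norm(f)>8: print("STOP");break
manip.dwell(.3); print(manip.current_force()-f0)
manip.move_l(fpos(PV,.065,a,.05,.089),max_speed=.1)
p=manip.current_ee_pos(); manip.move_l([*p[:2],.2],max_speed=.2)
manip.move_ptp([.45,-.3,.3],manip.current_tcp_rot())
print(manip.current_time())
for c in("scene","side"):
    p,d=manip.grab_frame(c); X=cloud(c,d); m=masks(p); print(c,spout_angle(c,p,d))
    K=X[m["red"]&near(X,[.5,-.3,.085],[.75,0,.13])]; print(len(K),K.mean(0)) if len(K) else 0
    for n in ("green_bin","screw_jar","tape_measure","sanding_block"): print(n,[(np.round(r["at"],3).tolist(),round(r["confidence"],2)) for r in manip.look_for(c,n)])
    cv2.imwrite(f"pics/{c}2.png",p[...,::-1])
cv2.imwrite("pics/side2c.png",cv2.resize(p[150:350,190:370],None,fx=2,fy=2)[...,::-1])
E
```

```text
t 14.95 [-0.475  0.677  0.477]
-43 [ 0.736 -0.88   0.191]
-38 [ 0.354 -1.057 -0.274]
-32 [ 0.386 -1.166 -0.793]
-26 [ 0.465  0.237 -0.362]
-20 [ 0.709 -0.774 -0.992]
-14 [-0.136 -1.337 -0.789]
-8 [ 0.526 -1.127 -0.005]
-2 [ 0.353 -1.296 -0.387]
4 [ 0.441 -0.872 -0.796]
10 [ 0.543 -1.283 -0.421]
14.0 [ 1.651 -0.939 -1.749]
15.5 [ 0.31  -1.601 -1.574]
17.0 [ 0.245 -2.419 -0.536]
18.5 [ 1.051 -1.978 -0.615]
20.0 [ 0.731 -1.792 -0.18 ]
21.5 [-0.69  -2.545 -0.591]
23.0 [-0.137 -1.646 -0.519]
24.5 [ 0.05  -2.146  0.193]
26.0 [-0.434 -2.025 -0.7  ]
27.5 [-0.239 -2.251 -0.843]
29.0 [-0.172 -2.051 -1.427]
30.5 [ 1.808 -6.633 -1.782]
32.0 [  4.394 -14.124  -4.684]
STOP
[  4.58  -13.054  -4.31 ]
24.7417
scene (725, np.float64(128.00000000000003), np.float64(0.04847455214492289), np.float64(-0.0004052347622631597), np.float64(128.3636733941515))
51 [ 0.648 -0.143  0.107]
green_bin [([0.474, -0.522, 0.019], 0.93), ([0.415, -0.024, 0.023], 0.9), ([0.487, -0.111, 0.117], 0.28)]
screw_jar [([0.452, -0.29, 0.062], 0.88)]
tape_measure [([0.407, 0.116, 0.03], 0.6)]
sanding_block [([0.575, 0.133, 0.028], 0.67)]
side (541, np.float64(127.75000000000001), np.float64(0.04562898080312573), np.float64(-0.00032850199633219397), np.float64(130.57093489340104))
45 [ 0.648 -0.133  0.107]
green_bin [([0.462, -0.524, 0.026], 0.9), ([0.419, -0.031, 0.015], 0.64), ([0.418, 0.139, 0.033], 0.58), ([0.615, -0.164, 0.108], 0.21)]
screw_jar [([0.457, -0.258, 0.082], 0.69), ([0.484, -0.102, 0.109], 0.23)]
tape_measure [([0.42, 0.14, 0.037], 0.65)]
sanding_block [([0.58, 0.164, 0.032], 0.56), ([0.516, -0.01, 0.018], 0.28)]
```

View pics/side2c.png

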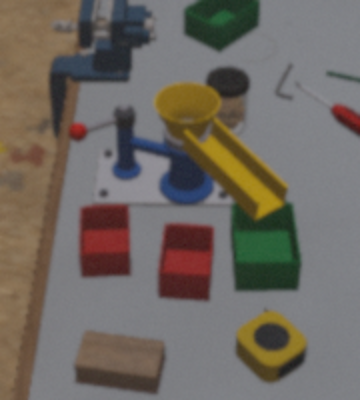

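The lever is at its stop: the force rose sharply there, and the knob at (78,130) is where the locked position should put it. The spout is still over the green bin at (265,215), and nothing else has moved.

```bash
python3 -c "
from bench import manip
print(manip.sign_off())"
```

```text
the job is handed in; nothing more can be done
None
```

I pushed the spout until its mouth was over the green bin (about 127.8° against a target of 128.1°), pushed the clamp lever to its stop, saw nothing else move in the last pictures, and handed the job in; no verdict came back.

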